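# Roll a battery cell up the checker ramp and hold it home

## Robot

A 6-joint arm with a two-finger parallel gripper is mounted at the origin on the work surface. World frame = base frame: x ahead of the robot, y to its left, z up, the work surface at z = 0. Lengths are in mm, angles in rad, forces in N, time in s.
With the tool pointing down it reaches from about 375 to 750 mm from the base axis. Payload 9 kg.
Tool frame: the origin (TCP) lies at the very end of the fingers, on their centre line; the grasp point (between the pads) lies 19 mm behind it (arm.hold_point_z is the distance from the TCP to the grasp point, in mm); z points along the fingers, y is the direction in which the jaws open and shut (so a half turn about z gives the same grasp; the last joint's range is limited). The gripper opens to 85 mm and grips with 20 to 120 N. Pads are 22 mm wide; open, the fingers measure 114 mm over their backs; the gripper's body (76 mm by 85 mm) begins 54 mm behind the grasp point. The pads swing forward as they close: fully open they stand 13 mm farther back than shut.
Start: joints at [-0.218, 0.104, 0.097, 1.564, 0, 1.353], TCP at [600.031, 0.003, 231.331] pointing down, gripper open.
Joint ranges: [-2.99, 2.99], [-0.84, 1.86], [-1.1, 1.16], [-1.84, 2.11], [-1.51, 1.56], [-3.14, 3.14]. Speed limits (rad/s): [2.22, 2.22, 2.57, 3.14, 3.14, 3.14].

## Interface

Orientations are given as a unit quaternion [w, x, y, z].
In Python, from rig import arm gives the robot as it stands. Calls block until the motion is done:
- arm.move_ptp(position, orientation): joint-space move of the TCP to a pose.
- arm.move_straight(position, orientation=None, feed=150, f_stop=None): straight line of the TCP; orientation=None keeps the orientation; feed is the mean speed in mm/s. With f_stop (N) it stops when the force on the tool has changed by that much, and returns True; else False.
- arm.move_j(angles): joint-space move.
- arm.let_go() and arm.close(): open the fingers fully, or close them until they stop; the grip force is fixed at half the most.
- arm.dwell(seconds).
- arm.inverse_kinematics(position, orientation): joint angles nearest the present ones, or None.
- arm.observe(): the state.
- arm.snapshot(name): name is "scene" or "side" or "wrist"; returns the picture (384x512x3 uint8, red, green, blue); there is no depth.
- arm.calibration(name): a dict with "mtx" (3x3 intrinsics, pixels), "world_from_camera" (4x4, takes a point from camera to world coordinates). Camera axes: x right, y down, z forward; pixel columns grow to the right and rows downward; lengths in mm; the calibration is good to about 2 mm. A picture is of the moment at which its call begins: read the wrist's pose just before it. calibration takes no time and is no camera call; for the wrist camera it gives the pose at the moment of the call.
A pose or a line that the arm cannot do raises arm.Unreachable and nothing moves.
- arm.job_done(): hands the job in, once; it reports no verdict.
The state is a dict: "clock": time; "joints": joint angles; "qd": joint speeds; "effort": joint torques, N m; "eef_pos": TCP position; "tcp_rot": TCP orientation; "wrist_force": force on the tool from outside, world axes, zero at the start; "torque": the same for the moment, N m; "gripper_width": finger opening in mm.
Only numpy, scipy, OpenCV 4.12 (cv2) and the standard library are available. Lean on these libraries where they do the work, as an engineer would, in place of code of your own. Each camera call takes 0.05 s, during which the arm holds its last target.

## Task

On the cell checker, push the lying battery cell from the foot of the ramp up to the sprung bar at the top and press the bar well in with it, and finish still holding it there so that the checker can take its reading. Push from behind (the downhill side) with the fingertips, steadily and without letting the cell run free or roll back; do not grip, straddle, lift or carry it. Leave everything else on the bench where it stands.

Things in the scene. Friction and masses are not known exactly. Their poses are not given: they have to be found in the camera images.
- cell: the battery cell to push, the only one lying down: a smooth cylinder 32 mm in diameter and 70 mm long, about 145 g, in slick lilac wrap with bare metal ends. Origin at its centre, y along its axis; x and z turn with it as it rolls. It lies across the foot of the ramp, resting against the edge of the lip, its axis level, up to 6 mm off the middle, and rolls freely.
- bed: the checker's ramp: an aluminium bed fixed to the bench, rising at 10 degrees. Origin on its surface, midway across, at the lip's inner face, 10 mm above the bench; x runs up the slope, y level across it (left looking uphill), z square to the surface. 90 mm wide between side cheeks 6 mm thick, 10 mm high. The cell (centre at x 13, z 16 mm at first) meets the bar at x 149 mm; bar fully in, it is at x 159 mm.
- lip (a point): middle of the top of the lip at the foot of the ramp, at x -3 mm, z 7 mm of the bed. The lip is 6 mm thick, stands 7 mm above the bed, and keeps the cell from rolling off; the bench in front of it is open.
- end_top (a point): middle of the top of the fixed black end block behind the bar, at x 199 mm, z 38 mm of the bed; the block is 24 mm thick along the ramp and 102 mm wide.
- bar (a joint): travel in m of the sprung steel bar at the top of the ramp: 0 when out (at rest), growing as it is pushed uphill, 0.010 at its hard stop. Its spring pushes back with 1.5 N at 0 and 4 N at 0.010. From 0.005 on the checker reads; 0.007 to 0.010 is well in.
- bar_face (a point): middle of the downhill face of the sprung bar, 16 mm above the bed, at x 165 mm of the bed when out. The bar is 70 mm wide across the ramp, 8 mm thick, and spans 4 to 32 mm above the bed.
- spare_a: upright spare cell, 32 mm in diameter, 70 mm high, beside the ramp on its left (looking uphill). Origin at the centre of its foot. Leave alone.
- spare_b: upright spare cell, 32 mm in diameter, 70 mm high, beside the ramp on its right. Origin at the centre of its foot. Leave alone.
- spare_c: thin upright spare cell, 21 mm in diameter, 70 mm high, beside the ramp on its right, nearer the foot. Origin at the centre of its foot. Leave alone.
- tape: roll of black tape lying flat, 90 mm across, 19 mm high. Origin at the centre of its underside. Leave alone.
- cup: blue plastic cup, 74 mm across, 95 mm high. Origin at the centre of its foot. Leave alone.
- driver: screwdriver lying on the bench, 190 mm long. Leave alone.
- flux: small white bottle, 34 mm across, 85 mm high. Origin at the centre of its foot. Leave alone.
Not all that is in view belongs to the job. Leave any turquoise look-alike of the cell alone.

How it is judged:
By the outcome, as a careful person would: the job done as asked, in the order asked, and still so for the second after the job is handed in, while the arm keeps its last pose, push and grip.
It also fails if it takes over 35 s, if anything falls off the work surface, if the arm or the gripper's body presses on something with over 40 N, if the wrist force passes 120 N, or if a joint passes its speed limit or range.

## Working session

There is one attempt and no reset: what is moved stays moved. The work goes in short steps, each a Python script; the robot and the scene stay as the last script left them, time stands still between calls to the robot, and variables do not carry over. Pictures are saved under pics/ and viewed, and the job is handed in when it is done.

```bash
ls; mkdir -p pics; python3 - <<'E'
from rig import arm
import cv2,numpy as np
for n in ["scene","side","wrist"]:
    c=arm.calibration(n); im=arm.snapshot(n)
    cv2.imwrite(f"pics/{n}0.png",im[:,:,::-1])
    print(n,np.round(c["mtx"],1).tolist(),np.round(c["world_from_camera"],3).tolist())
print(arm.observe())
E
```

```text
pics
scene [[405.9, 0.0, 257.6], [0.0, 405.9, 193.2], [0.0, 0.0, 1.0]] [[-0.583, 0.65, -0.488, 1153.687], [0.813, 0.472, -0.343, 425.122], [0.007, -0.596, -0.803, 1073.822], [0.0, 0.0, 0.0, 1.0]]
side [[392.0, 0.0, 257.3], [0.0, 392.0, 194.6], [0.0, 0.0, 1.0]] [[0.925, -0.302, 0.229, 306.685], [-0.379, -0.724, 0.576, -595.491], [-0.008, -0.62, -0.784, 867.534], [0.0, 0.0, 0.0, 1.0]]
wrist [[266.2, 0.0, 258.2], [0.0, 266.2, 188.2], [0.0, 0.0, 1.0]] [[1.0, 0.0, -0.001, 599.314], [-0.0, -0.949, -0.315, 80.828], [-0.001, 0.315, -0.949, 373.732], [0.0, 0.0, 0.0, 1.0]]
{'clock': 0.15, 'joints': array([-2.17684349e-01,  1.04616423e-01,  9.66547403e-02,  1.56388835e+00,
       -4.32170563e-06,  1.35311796e+00]), 'qd': array([-0.00019581, -0.00300941,  0.00328159, -0.00036165,  0.00027727,
       -0.00161073]), 'effort': array([ 3.56894714e-03, -5.57353413e+01,  5.04006886e+01,  1.24952567e-02,
       -2.60494489e-04,  1.42527287e-05]), 'eef_pos': array([5.99750012e+02, 7.28773654e-02, 2.30672917e+02]), 'tcp_rot': array([-4.43044294e-04,  7.07108799e-01,  7.07104568e-01, -2.85115290e-04]), 'wrist_force': array([ 0.2050322 ,  0.23676591, -0.27980784]), 'torque': array([0.02819077, 0.03337213, 0.04516642]), 'gripper_width': 85.31754749073377}
```

View pics/scene0.png

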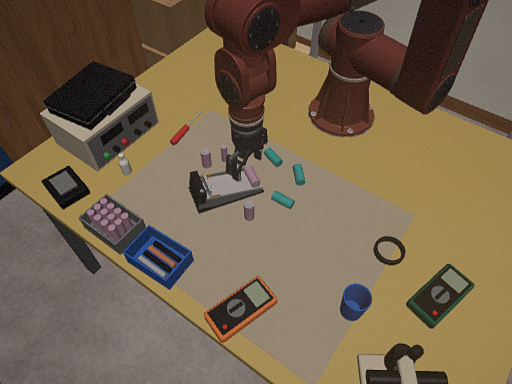

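View pics/side0.png

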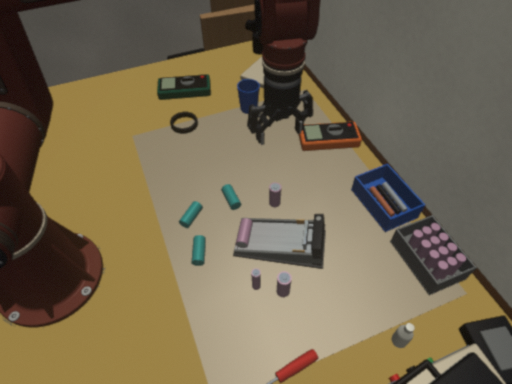

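View pics/wrist0.png

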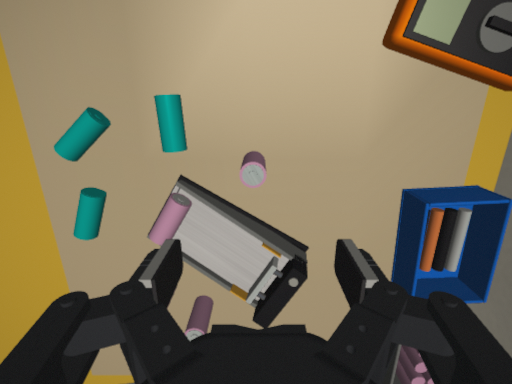

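The candidates are the lilac lying cell on the ramp (scene (252,176), side (244,232), wrist (169,219)), three turquoise look-alikes (scene (273,157), (298,174), (283,200)) and the upright spares (scene (206,158), (224,153), (249,211)). I choose the lilac cell lying on the ramp and check it in close crops.

```bash
python3 - <<'E'
import cv2
a=cv2.imread("pics/side0.png")[175:300,220:345]; cv2.imwrite("pics/side0c.png",cv2.resize(a,None,fx=4.8,fy=4.8,interpolation=cv2.INTER_CUBIC))
a=cv2.imread("pics/wrist0.png")[140:340,130:330]; cv2.imwrite("pics/wrist0c.png",cv2.resize(a,None,fx=3,fy=3,interpolation=cv2.INTER_CUBIC))
E
```

```text
(no output)
```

View pics/side0c.png

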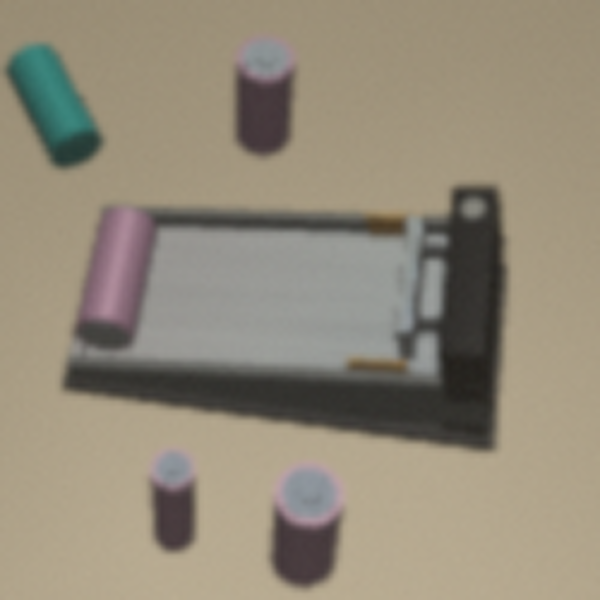

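View pics/wrist0c.png

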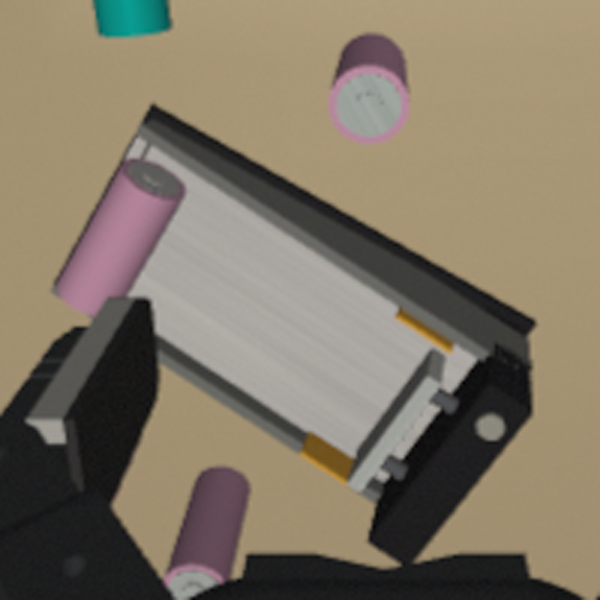

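```bash
cat > h.py <<'E'
import numpy as np, cv2, pickle
from scipy.optimize import least_squares
t=np.radians(10)
def bedT(p):
    x,y,a=p[:3]; c,s=np.cos(a),np.sin(a)
    Rz=np.array([[c,-s,0],[s,c,0],[0,0,1]])
    Ry=np.array([[np.cos(t),0,-np.sin(t)],[0,1,0],[np.sin(t),0,np.cos(t)]])
    T=np.eye(4);T[:3,:3]=Rz@Ry;T[:3,3]=[x,y,10];return T
def proj(cal,P):
    W=np.linalg.inv(cal["world_from_camera"]); P=np.atleast_2d(P)
    q=P@W[:3,:3].T+W[:3,3]; q=q@np.array(cal["mtx"]).T; return q[:,:2]/q[:,2:]
def b2w(p,P):
    T=bedT(p); return np.atleast_2d(P)@T[:3,:3].T+T[:3,3]
def wire():
    L=[]
    def poly(pts): L.append(np.array(pts,float))
    for y in (-51,-45,45,51): poly([[-6,y,10],[187,y,10]])
    poly([[-6,-45,7],[-6,45,7],[0,45,7],[0,-45,7],[-6,-45,7]])
    poly([[187,-51,38],[211,-51,38],[211,51,38],[187,51,38],[187,-51,38]])
    poly([[165,-35,32],[165,35,32],[173,35,32],[173,-35,32],[165,-35,32]])
    poly([[0,-45,0],[165,-45,0],[165,45,0],[0,45,0],[0,-45,0]])
    a=np.linspace(0,2*np.pi,24)
    for y in (-35,35): poly(np.c_[13+16*np.cos(a),0*a+y,16+16*np.sin(a)])
    return L
def overlay(img,cal,p,box,f,name):
    x0,y0,x1,y1=box; o=cv2.resize(img[y0:y1,x0:x1],None,fx=f,fy=f,interpolation=cv2.INTER_CUBIC)
    for l in wire():
        q=(proj(cal,b2w(p,l))-[x0,y0]+.5)*f-.5
        cv2.polylines(o,[np.round(q*8).astype(np.int32)],False,(0,255,0),1,cv2.LINE_AA,3)
    cv2.imwrite(name,o)
E
python3 - <<'E'
from rig import arm
from h import *
S=arm.calibration("side");W=arm.calibration("wrist");C=arm.calibration("scene")
obs=[("S",(187,51,38),(452,190)),("S",(211,51,38),(497,187)),("W",(211,51,38),(530,410)),("W",(211,-51,38),(405,563)),("W",(187,-51,38),(370,540)),("W",(165,-35,32),(350,487)),("S",(-6,51,10),(105,207))]
def res(p):
    r=[]
    for k,b,px in obs:
        if k=="S": r.append(proj(S,b2w(p,b))[0]-(np.array(px)/4.8+[220,175]))
        else: r.append(proj(W,b2w(p,b))[0]-(np.array(px)/3+[130,140]))
    return np.ravel(r)
s=least_squares(res,[550,-50,-0.5],loss="soft_l1",x_scale=[10,10,.1])
print(s.x,np.round(res(s.x),1).reshape(-1,2).tolist()); p=s.x; np.save("p0.npy",p)
overlay(cv2.imread("pics/side0.png"),S,p,(220,175,345,300),4.8,"pics/so.png")
overlay(cv2.imread("pics/wrist0.png"),W,p,(130,140,330,340),3,"pics/wo.png")
E
```

```text
[465.06870471 -75.75615758  -0.5438202 ] [[-0.5, -1.6], [0.0, -0.8], [1.6, 0.5], [1.7, 2.3], [-1.1, 0.7], [-1.1, -0.9], [-1.0, -0.1]]
```

View pics/so.png

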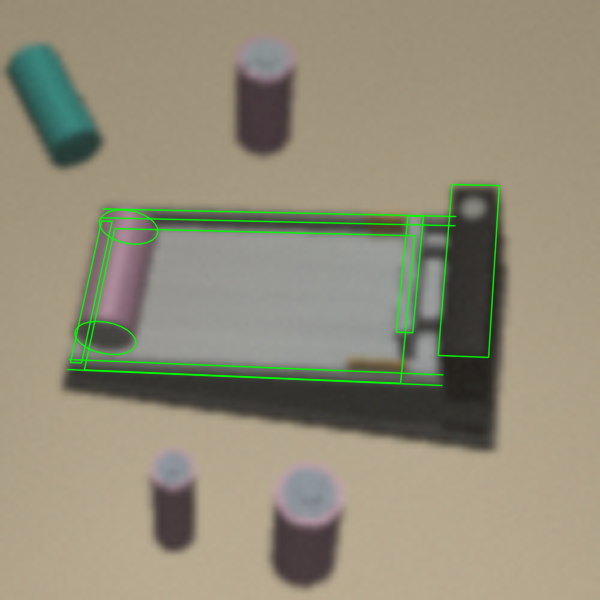

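View pics/wo.png

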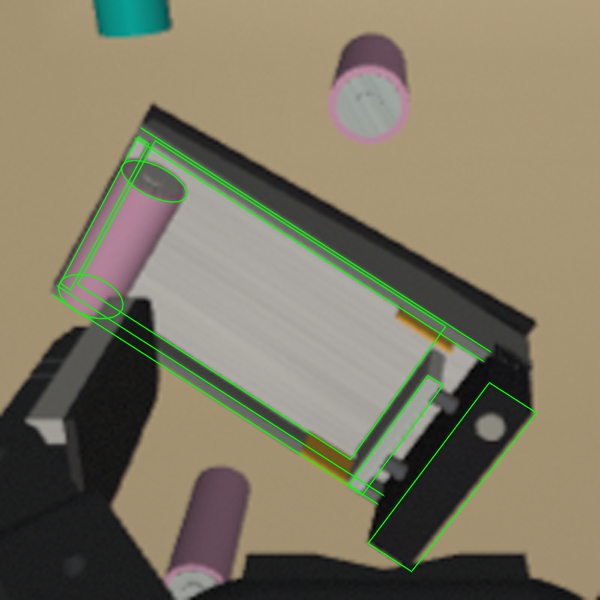

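The wireframe overlay fits well: the lilac cell lies at the foot with its ends at wrist-crop (155,180) and (90,297), and the bar and end block are uphill to the right. Next I close the gripper, hover behind the foot in the push orientation and look again.

```bash
cat >> h.py <<'E'
from scipy.spatial.transform import Rotation as Ro
def quat(p):
    R=bedT(p)[:3,:3]; M=np.c_[-R[:,0],R[:,1],-R[:,2]]
    q=Ro.from_matrix(M).as_quat(); return [q[3],q[0],q[1],q[2]]
E
python3 - <<'E'
from rig import arm
from h import *
p=np.load("p0.npy"); q=quat(p)
for b in [(-45,0,90),(-45,0,10),(-20,0,10),(60,0,10),(135,0,8)]:
    print(b,b2w(p,b)[0].round(),arm.inverse_kinematics(b2w(p,b)[0].tolist(),q))
arm.close()
arm.move_ptp(b2w(p,(-45,0,90))[0].tolist(),q)
o=arm.observe();print(o["clock"],o["eef_pos"],o["tcp_rot"],q,o["gripper_width"],o["wrist_force"])
for n in ["scene","side","wrist"]:
    c=arm.calibration(n);im=arm.snapshot(n)
    pickle.dump(c,open(f"pics/{n}1.pkl","wb")); cv2.imwrite(f"pics/{n}1.png",im[:,:,::-1])
cv2.imwrite("pics/so1.png",cv2.resize(cv2.imread("pics/side1.png")[130:310,200:360],None,fx=3.3,fy=3.3,interpolation=cv2.INTER_CUBIC))
overlay(cv2.imread("pics/wrist1.png"),pickle.load(open("pics/wrist1.pkl","rb")),p,(0,0,512,384),1.5,"pics/wo1.png")
E
```

```text
(-45, 0, 90) [414. -45.  91.] [-0.40615475 -0.75233658 -0.86426281  1.28595555 -0.02383217  0.13559974]
(-45, 0, 10) [426. -52.  12.] [-0.4114645  -0.65406413 -0.94898771  1.10283591 -0.02291829  0.1303678 ]
(-20, 0, 10) [447. -65.  16.] [-0.41995764 -0.55830883 -0.87932496  1.07655771 -0.0214552   0.12199957]
(60, 0, 10) [ 514. -105.   30.] [-0.44116879 -0.29174259 -0.65596794  1.0329384  -0.01779488  0.10110259]
(135, 0, 8) [ 578. -144.   41.] [-0.45550352 -0.07214189 -0.44074131  1.02833055 -0.0153167   0.08698176]
2.0333 [414.54968248 -45.00678214  91.94589576] [ 0.08475273  0.2681989   0.95934281 -0.02340308] [np.float64(0.08395361067164764), np.float64(0.26754985089551536), np.float64(0.9595941609825955), np.float64(-0.023407578881408875)] 0.1396371213636661 [-0.14224534  0.36321053  0.11620353]
```

View pics/so1.png

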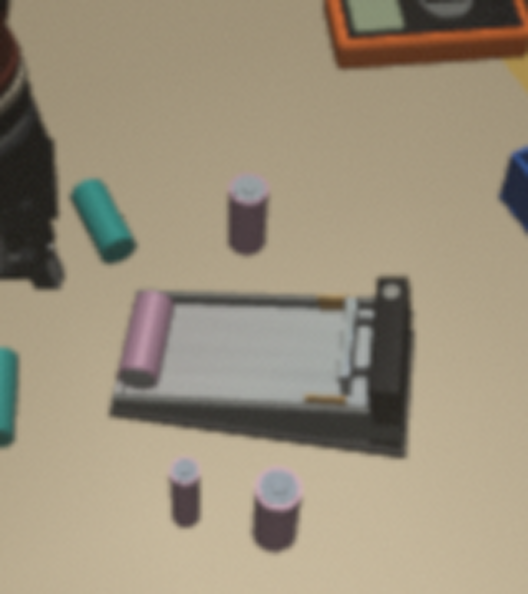

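View pics/wo1.png

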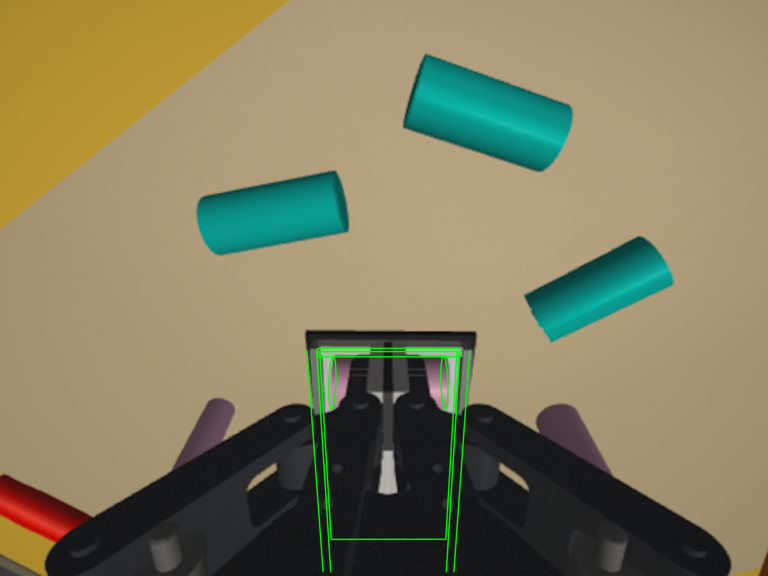

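View pics/wrist1.png

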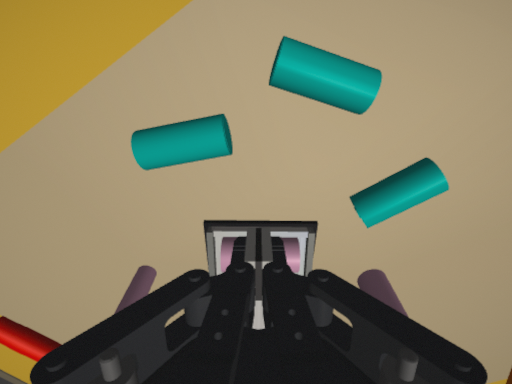

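```bash
python3 - <<'E'
from rig import arm
from h import *
p=np.load("p0.npy"); S=arm.calibration("side"); M=S["world_from_camera"]
def ray(px,z):
    d=M[:3,:3]@np.linalg.inv(S["mtx"])@np.array([px[0],px[1],1]); o=M[:3,3]; return o+d*(z-o[2])/d[2]
T=np.linalg.inv(bedT(p))
for n,px in [("a",(265,60)),("c",(174,467)),("b",(309,494))]:
    w=ray(np.array(px)/4.8+[220,175],70); print(n,w.round(1),(T[:3,:3]@w+T[:3,3]).round(1))
C=pickle.load(open("pics/wrist1.pkl","rb"))
overlay(cv2.imread("pics/wrist1.png"),C,p,(190,205,330,310),5.5,"pics/wo1c.png")
cv2.imwrite("pics/w1c.png",cv2.resize(cv2.imread("pics/wrist1.png")[205:310,190:330],None,fx=5.5,fy=5.5,interpolation=cv2.INTER_CUBIC))
E
```

```text
a [592.4  -5.8  70. ] [ 82.  125.7  46.5]
c [ 453.5 -214.2   70. ] [  71.2 -124.5   48.4]
b [ 505.9 -250.9   70. ] [ 134.1 -128.7   37.3]
```

View pics/wo1c.png

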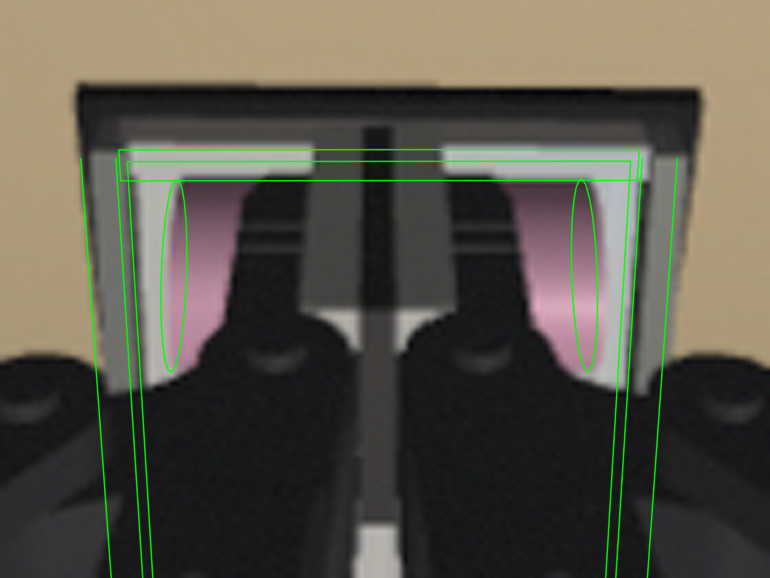

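View pics/w1c.png

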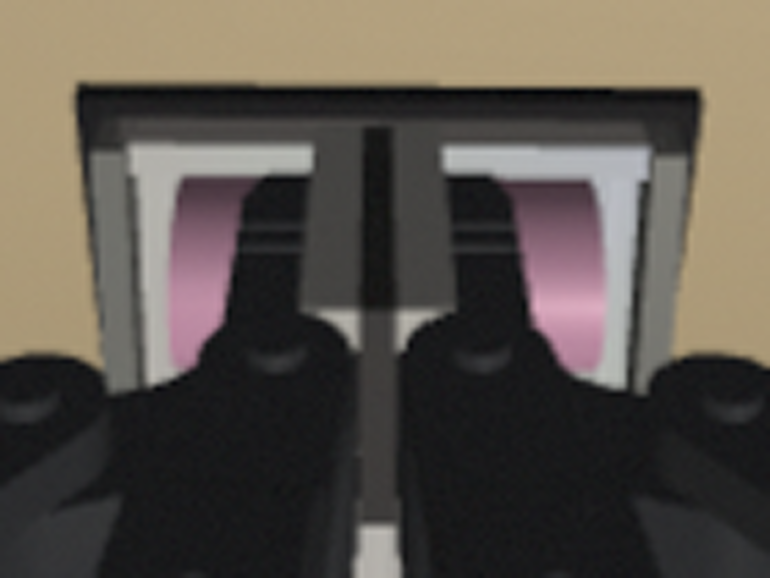

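```bash
python3 - <<'E'
from rig import arm
from h import *
S=arm.calibration("side");W1=pickle.load(open("pics/wrist1.pkl","rb"))
# wrist0 calib from first print
W0=dict(mtx=W1["mtx"],world_from_camera=np.array([[1,0,-.001,599.314],[0,-.949,-.315,80.828],[-.001,.315,-.949,373.732],[0,0,0,1]]))
o=[(S,4.8,(220,175),[((187,51,38),(452,190)),((211,51,38),(497,187)),((-6,51,10),(105,207)),((165,35,32),(407,218))]),
(W0,3,(130,140),[((211,51,38),(530,410)),((211,-51,38),(405,563)),((187,-51,38),(370,540)),((165,-35,32),(350,487)),((165,35,32),(430,377)),((-6,45,7),(137,137))]),
(W1,5.5,(190,205),[((-6,-45,7),(130,145)),((-6,45,7),(650,148))])]
def res(p): return np.concatenate([(proj(c,b2w(p,b))[0]-(np.array(px)/f+off)) for c,f,off,l in o for b,px in l])
s=least_squares(res,np.load("p0.npy"),loss="soft_l1",x_scale=[10,10,.1]);p=s.x
print(p,np.round(res(p),1).reshape(-1,2).tolist());np.save("p1.npy",p)
overlay(cv2.imread("pics/wrist1.png"),W1,p,(190,205,330,310),5.5,"pics/wo2.png")
# predicted cell centre offset
for y in(-35,35):print(y,(proj(W1,b2w(p,(0,y,16)))-[190,205])*5.5)
E
```

```text
[466.14800893 -74.24601195  -0.55477794] [[-0.2, -1.5], [0.3, -0.7], [-0.6, -0.7], [-0.1, -0.9], [1.9, 1.0], [1.3, 2.4], [-1.4, 0.6], [-1.2, -1.0], [-0.8, -0.9], [0.8, -1.4], [-0.5, 0.1], [-0.5, 0.3]]
-35 [[179.5544549  203.17061493]]
35 [[595.17216169 206.40347903]]
```

View pics/wo2.png

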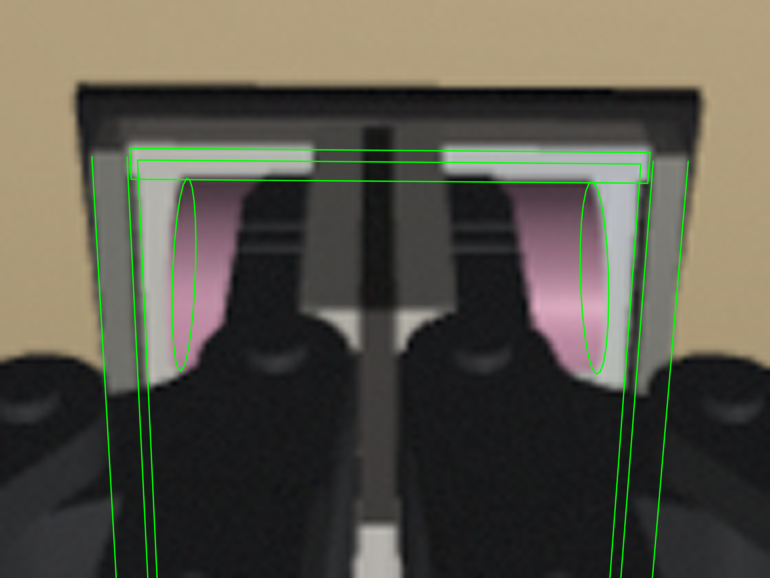

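```bash
python3 - <<'E'
from rig import arm
from h import *
p=np.load("p1.npy"); q=quat(p); P=lambda x,z:b2w(p,(x,-0.3,z))[0].tolist()
arm.move_straight(P(-45,90),q,feed=100)
print(arm.move_straight(P(-45,10.5),q,feed=70,f_stop=8))
print(arm.move_straight(P(-21,10.5),q,feed=30,f_stop=6))
o=arm.observe();T=np.linalg.inv(bedT(p));print(o["clock"],T[:3,:3]@o["eef_pos"]+T[:3,3],T[:3,:3]@o["wrist_force"])
for n in ["scene","side","wrist"]:
    im=arm.snapshot(n); cv2.imwrite(f"pics/{n}2.png",im[:,:,::-1])
a=cv2.imread("pics/side2.png")[180:290,210:350]
b=cv2.imread("pics/wrist2.png")[180:290,190:330]
cv2.imwrite("pics/c2.png",cv2.resize(np.vstack([a,b]),None,fx=2.7,fy=2.7,interpolation=cv2.INTER_CUBIC))
E
```

```text
False
False
4.6667 [-21.23378646  -0.30112225  10.39788052] [ 0.09908711 -0.56413887 -0.21304568]
```

View pics/c2.png

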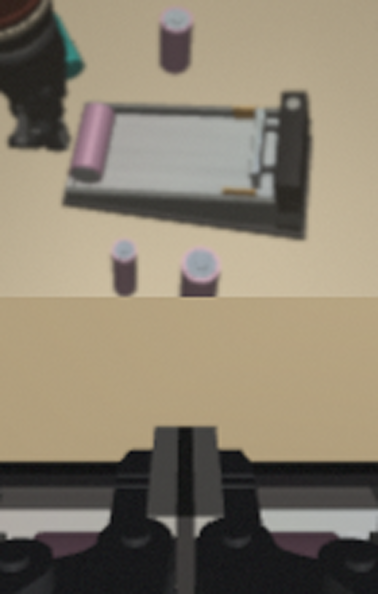

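The fingertips are just behind the lip and the cell is untouched. I start the push now.

```bash
python3 - <<'E'
from rig import arm
from h import *
p=np.load("p1.npy"); q=quat(p); P=lambda x,z:b2w(p,(x,-0.3,z))[0].tolist()
print(arm.move_straight(P(10,10.5),q,feed=16,f_stop=6))
o=arm.observe();T=np.linalg.inv(bedT(p));print(o["clock"],T[:3,:3]@o["eef_pos"]+T[:3,3],T[:3,:3]@o["wrist_force"])
for n in ["scene","side","wrist"]:
    im=arm.snapshot(n); cv2.imwrite(f"pics/{n}3.png",im[:,:,::-1])
a=cv2.imread("pics/side3.png")[180:290,210:350]
b=cv2.imread("pics/wrist3.png")[180:290,190:330]
cv2.imwrite("pics/c3.png",cv2.resize(np.vstack([a,b]),None,fx=2.7,fy=2.7,interpolation=cv2.INTER_CUBIC))
E
```

```text
False
6.9 [ 9.98920723 -0.30241162 10.50270661] [-0.81734236 -0.55923533 -0.59784093]
```

View pics/c3.png

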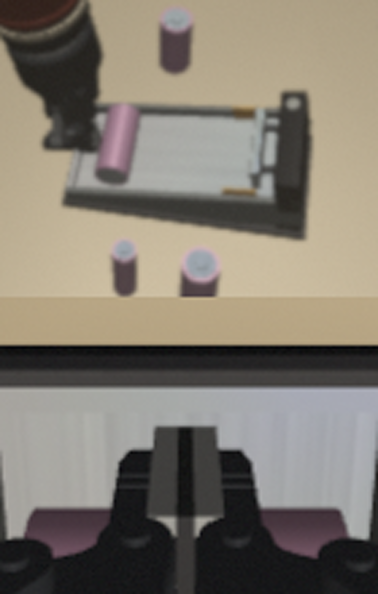

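The cell has left the lip, square and centred on the fingers, and is being pushed with about 0.9 N. I continue in one smooth stroke.

```bash
python3 - <<'E'
from rig import arm
from h import *
p=np.load("p1.npy"); q=quat(p); P=lambda x,z:b2w(p,(x,-0.3,z))[0].tolist()
T=np.linalg.inv(bedT(p))
def rep():
    o=arm.observe();print(round(o["clock"],2),(T[:3,:3]@o["eef_pos"]+T[:3,3]).round(2),(T[:3,:3]@o["wrist_force"]).round(2))
print(arm.move_straight(P(110,10.5),q,feed=22,f_stop=6));rep()
for n in ["scene","side","wrist"]:
    im=arm.snapshot(n); cv2.imwrite(f"pics/{n}4.png",im[:,:,::-1])
for i in range(3):arm.dwell(.05);rep()
a=cv2.imread("pics/side4.png")[180:290,210:350]
b=cv2.imread("pics/wrist4.png")[180:290,190:330]
cv2.imwrite("pics/c4.png",cv2.resize(np.vstack([a,b]),None,fx=2.7,fy=2.7,interpolation=cv2.INTER_CUBIC))
E
```

```text
False
11.74 [109.95  -0.32  10.47] [-0.66  0.26  0.48]
11.94 [109.99  -0.28  10.51] [-0.77  0.3  -0.16]
11.99 [110.   -0.3  10.5] [-1.38 -0.43 -0.06]
12.04 [110.    -0.29  10.53] [-0.82  0.87  0.43]
```

View pics/c4.png

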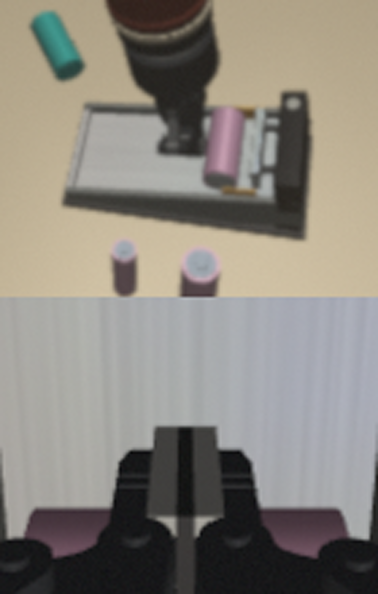

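The cell is square and a few mm short of the bar (side crop (225,147), bar at (255,147)). I now move in slow small steps with averaged force to find the bar contact.

```bash
python3 - <<'E'
from rig import arm
from h import *
p=np.load("p1.npy"); q=quat(p); P=lambda x,z:b2w(p,(x,-0.3,z))[0].tolist()
T=np.linalg.inv(bedT(p))
def avg(n=10):
    F=[]
    for i in range(n):
        arm.dwell(.02);o=arm.observe();F.append(T[:3,:3]@o["wrist_force"])
    return o["clock"],(T[:3,:3]@o["eef_pos"]+T[:3,3]).round(2),np.mean(F,0).round(2)
for x in np.arange(112,129.1,1.0):
    s=arm.move_straight(P(x,10.5),q,feed=10,f_stop=8); c,e,f=avg(); print(x,s,round(c,2),e,f)
    if s or f[0]<-4.2: break
im=arm.snapshot("side");cv2.imwrite("pics/side5.png",im[:,:,::-1])
im=arm.snapshot("scene");cv2.imwrite("pics/scene5.png",im[:,:,::-1])
a=cv2.imread("pics/side5.png")[190:280,265:345]
b=cv2.imread("pics/side4.png")[190:280,265:345]
cv2.imwrite("pics/c5.png",cv2.resize(np.hstack([b,a]),None,fx=5,fy=5,interpolation=cv2.INTER_CUBIC))
E
```

```text
112.0 False 12.56 [112.02  -0.29  10.49] [ 0.02  0.18 -0.13]
113.0 False 12.97 [112.99  -0.3   10.48] [-0.01 -0.13 -0.27]
114.0 False 13.39 [114.03  -0.3   10.5 ] [ 0.01  0.34 -0.1 ]
115.0 False 13.81 [115.01  -0.3   10.49] [-0.29 -0.07 -0.2 ]
116.0 False 14.22 [116.05  -0.3   10.5 ] [-0.34  0.11  0.06]
117.0 False 14.64 [117.04  -0.33  10.5 ] [0.02 0.02 0.04]
118.0 False 15.06 [118.03  -0.32  10.5 ] [ 0.14 -0.12 -0.26]
119.0 False 15.47 [119.    -0.29  10.47] [-0.01  0.22 -0.07]
120.0 False 15.89 [120.   -0.3  10.5] [-0.29  0.05  0.11]
121.0 False 16.31 [121.04  -0.31  10.5 ] [-0.05  0.03 -0.2 ]
122.0 False 16.73 [121.69  -0.29  10.4 ] [-3.23  0.4   1.74]
123.0 False 17.14 [122.88  -0.3   10.39] [-3.   -0.03  0.62]
124.0 False 17.56 [124.04  -0.29  10.45] [-2.29  0.28 -0.71]
125.0 False 17.98 [124.97  -0.31  10.45] [-2.7   0.23 -0.63]
126.0 False 18.39 [125.96  -0.31  10.47] [-2.85  0.58 -0.66]
127.0 False 18.81 [126.94  -0.28  10.45] [-3.21  0.15 -0.61]
128.0 False 19.23 [127.97  -0.29  10.48] [-3.61  0.62 -0.57]
129.0 False 19.64 [129.    -0.3   10.49] [-3.57  0.72 -0.52]
```

View pics/c5.png

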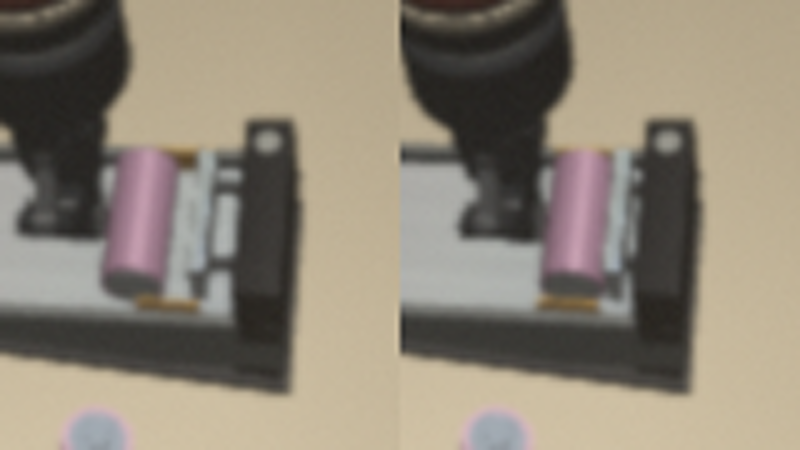

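Bar contact was at TCP x ≈ 121.4 mm, and the force follows the spring from there. Now I press about 1.2 mm further, then check and hold.

```bash
python3 - <<'E'
from rig import arm
from h import *
p=np.load("p1.npy"); q=quat(p); P=lambda x,z:b2w(p,(x,-0.3,z))[0].tolist()
T=np.linalg.inv(bedT(p))
s=arm.move_straight(P(130.2,10.5),q,feed=6,f_stop=8)
for k in range(2):
    F=[]
    for i in range(15):
        arm.dwell(.02);o=arm.observe();F.append(T[:3,:3]@o["wrist_force"])
    print(s,o["clock"],(T[:3,:3]@o["eef_pos"]+T[:3,3]).round(2),np.mean(F,0).round(2),o["gripper_width"])
for n in ["scene","side","wrist"]:
    cv2.imwrite(f"pics/{n}6.png",arm.snapshot(n)[:,:,::-1])
a=cv2.imread("pics/side6.png")[190:280,265:345]
b=cv2.imread("pics/scene6.png")[135:225,180:280]
c=cv2.imread("pics/wrist6.png")[220:310,200:320]
cv2.imwrite("pics/c6.png",cv2.resize(np.hstack([a,b,c]),None,fx=2.6,fy=2.6,interpolation=cv2.INTER_CUBIC))
cv2.imwrite("pics/c6b.png",cv2.resize(a,None,fx=6.6,fy=6.6,interpolation=cv2.INTER_CUBIC))
E
```

```text
False 20.3417 [130.18  -0.29  10.5 ] [-3.9   0.49 -0.64] -0.14069339881132972
False 20.5917 [130.17  -0.32  10.48] [-4.13  0.47 -0.7 ] 0.07480995497823817
```

View pics/c6.png

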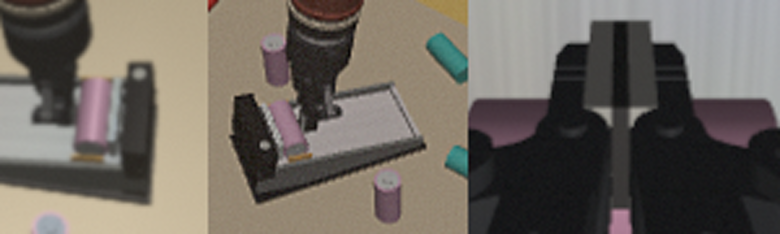

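View pics/c6b.png

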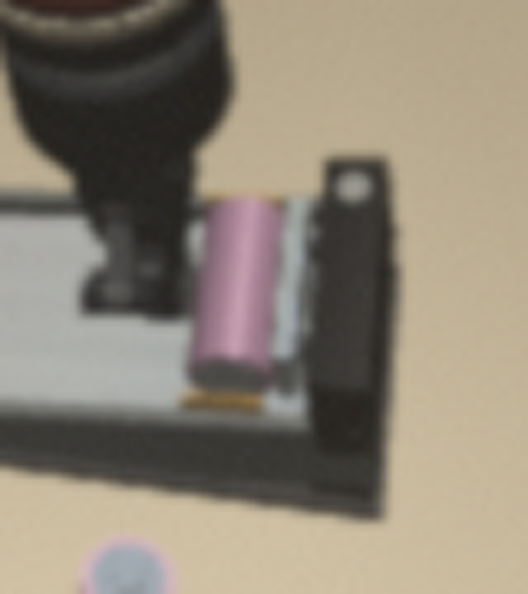

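View pics/side6.png

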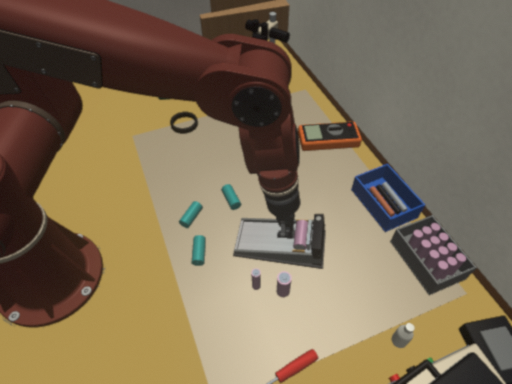

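The cell lies square against the bar. The bar is in by about 8.7 mm from its contact point, the force is 3.9–4.1 N, and it is short of the hard stop. I hand it in while holding.

```bash
python3 - <<'E'
from rig import arm
arm.job_done(); print(arm.observe()["clock"])
E
```

```text
the job is handed in; nothing more can be done
the job is handed in; nothing more can be done
```

The lilac cell is at the top of the ramp and pressed into the sprung bar. I handed the job in at about 20.7 s with the arm still holding it there.

- **Push:** I pushed with closed fingertips from the downhill side. I started slowly off the lip, made one stroke at about 22 mm/s to just short of the bar, then went on in 1 mm steps.
- **Bar travel:** The force jumped at TCP x ≈ 121.4 mm of the bed and I finished at 130.2 mm. That puts the bar about 8.7 mm in, inside the 7–10 mm band and short of the hard stop. This figure comes from arm position and force; I did not read the travel directly.
- **Force:** It rose with the spring and held at 3.9–4.1 N, where spring plus the cell's weight on the slope should give about 3.9 N. At first touch it peaked briefly at about 3.2 N, with some upward load on the fingers, then settled. I put that down to friction. On the free part of the ramp the push force was within the sensor noise.
- **Pictures:** The cell is square to the ramp and against the bar, and nothing else on the bench appears to have moved.
- **Bed fit:** The fitted bed position left 1–2 pixel residuals between the cameras, so I used the felt contact rather than the fit to set the final press.

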